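# Fill the leaning lens-blank magazine to its mark

## Robot

A 6-joint arm with a two-finger parallel gripper is mounted at the origin on the work surface. World frame = base frame: x ahead of the robot, y to its left, z up, the work surface at z = 0. Lengths are in m, angles in rad, forces in N, time in s.
With the tool pointing down it reaches from about 0.3 to 0.775 m from the base axis. Payload 14.6 kg.
Tool frame: the origin (TCP) lies at the very end of the fingers, on their centre line; the grasp point (between the pads) lies 19 mm behind it; z points along the fingers, x is the direction in which the jaws open and shut, and the axes are right-handed (so a half turn about z gives the same grasp; the last joint's range is limited). The gripper opens to 94 mm and grips with 3 to 60 N. Pads are 16 mm wide; open, the fingers measure 119 mm over their backs; the gripper's body (75 mm by 177 mm) begins 78 mm behind the grasp point.
Start: joints at [-1.298, 0.3, 1.521, -0, 1.321, -0.067], TCP at [0.183, -0.519, 0.205] pointing down, gripper open.
Joint ranges: [-3.03, 3.03], [-0.79, 2.21], [0.23, 2.52], [-1.04, 4.18], [0, 3.07], [-2.55, 2.55]. Speed limits (rad/s): [2.22, 2.22, 2.57, 3.14, 3.14, 3.14].

## Interface

Orientations are given as [roll, pitch, yaw] about the fixed x, y, z axes, in that order (R = Rz(yaw) Ry(pitch) Rx(roll)).
In Python, from station import ctrl gives the robot as it stands.
- The arm moves only by the shell command python3 -m inch 'ROWS' [FORCE]. ROWS is JSON, one flat list of numbers, 7 for each row, row after row: the shift along the tool's x, y, z in cm, then the turn, a rotation vector about the tool's x, y, z in rad, then the opening, from 0 (shut) to 1 (fully open). In form: [tx, ty, tz, wx, wy, wz, claw, tx, ty, tz, wx, wy, wz, claw, ...]. A call has 1 to 20 rows; each row shifts and turns the commanded pose from where the row before left it, along the tool's axes as they then stand; what a row does not reach is not made up. A row lasts 1/8 s, in which the tool goes at most 62.5 mm and 10.7 degrees, less where a joint would pass 70% of its speed; a pose out of reach is approached as far as the arm can. A call is refused whole if a number of a shift passes 6.25 or a number of a turn 0.188, either way. A call with a gripper value outside its range is refused whole. The fingers move at their own pace and stop on an object; FORCE is the grip in N (left out, the last holds). Time passes only in rows, so rows that do not move let the fingers close. It gives the time, the measured TCP pose, the force and the opening at its end, in the units of the state.
- ctrl.get_obs(): the state, without advancing time (a new reading comes with each control period).
- ctrl.camera(name): name is "scene" or "top" or "wrist"; returns (picture, depth): 480x640x3 uint8, red, green, blue; 480x640 float32, m along the optical axis (not along the pixel's ray), 0 where there is no reading.
- ctrl.camera_params(name): a dict with "vertical_fov" (degrees; the focal length in pixels is half the picture's height over the tangent of half this angle, whatever the lens; pixels are square), "cx", "cy" (the principal point, pixels), "distortion" ([k1, k2, p1, p2, k3] as OpenCV has them; the pictures are not rectified), "camera_from_world" (4x4, takes a point from world to camera coordinates); the wrist camera has in their place "mount" (4x4, takes a point from camera to tool coordinates, whose origin is the TCP and whose axes are the tool frame's). Camera axes: x right, y down, z forward; pixel columns grow to the right and rows downward; lengths in m; the calibration is good to about 2 mm. A picture is of the moment at which its call begins: read the wrist's pose just before it. camera_params takes no time and is no camera call.
- ctrl.hand_in(): hands the job in, once; it reports no verdict.
Trained networks look in the newest picture that a camera, given by its name, has taken for a name from the list of things; names that differ only in an ending like _2 or _b are one class to them, and where a whole thing is asked for, a point or a joint stands for the part that bears it (a point fixed in the world has none). Each returns a list of dicts, best first, with "score" (0 to 1); they miss things now and then, are a little off and sometimes report something else, mostly with a low value. They report only what shows in the picture. A call takes as long as a camera call. They do not tell look-alikes from the thing itself.
- ctrl.spot_in(camera, label): "bbox" ([centre column, centre row, width, height] in pixels, round what is visible of it).
- ctrl.place_of(camera, label): "centre" ([column, row] in pixels: a listed point, or the origin of a listed thing).
The state is a dict: "time_s": time; "qpos": joint angles; "joint_vel": joint speeds; "tau": joint torques, N m; "ee_pos": TCP position; "eef_rot": TCP orientation; "force": force on the tool from outside, world axes, zero at the start; "moment": the same for the moment, N m; "grip_width": finger opening in m.
Only numpy, scipy, OpenCV 4.12 (cv2) and the standard library are available. Lean on these libraries where they do the work, as an engineer would, in place of code of your own. Each camera call takes 0.05 s, during which the arm holds its last target. There are 200 camera calls.

## Task

Stack lens-blank pots from the mat inside the leaning slotted tube of the feed magazine, lying flat on its floor and on each other, until the top of the stack stands between the two black lines round the tube. Thick and thin pots may be mixed in any order; choose them to suit the height at which the tube's floor happens to be set, and do not shift that floor. Leave the pots you do not need lying flat on the mat, and do not disturb the other things on the table.

Things in the scene. Friction and masses are not known exactly. Their poses are not given: they have to be found in the camera images.
- tube_axis (a point): point on the axis of the fixed aluminium tube, 80 mm above the table, from which heights along the tube are counted. Its z is the tube's axis, out of the mouth, leaning 30 degrees from vertical roughly towards the robot; x lies in the plane of the lean, y is level. Inner radius 35 mm, wall 4 mm
- tube_mouth (a point): centre of the tube's open mouth, 76 mm along z from tube_axis, same axes. Two opposite slots 38 mm wide, open from the mouth to 14 mm below tube_axis, face +y and -y: a pot held across y can be lowered in with the fingers in the slots
- band_middle (a point): point on the tube's axis half-way between the two black lines that go round the tube, 62 mm along z from tube_axis, same axes; the lines are at 54 mm and 70 mm
- magazine: white foot plate 160 x 120 x 14 mm, fixed to the table, with a block on it that carries the tube; x, y along its sides, origin on the table, 10 mm to -x of the plate's centre; tube_axis is 20 mm to its +x
- tube_floor (a joint): height setting of the tube's floor (m, 0 to 0.025 at the start): the top of the floor, a black disc of 28 mm radius in the tube, lies this far along the tube's z from tube_axis. Stiff: stays where it is under more than 40 N
- floor_top (a point): centre of the top of the tube's floor, on the tube's axis
- thick_a_center (a point): centre (half-way up) of a thick lens-blank pot: closed flat round white plastic pot, 60 mm diameter, 28 mm high, about 120 g, starts lying flat on the mat; z is its own axis
- thick_b_center (a point): centre (half-way up) of a thick lens-blank pot: closed flat round white plastic pot, 60 mm diameter, 28 mm high, about 120 g, starts lying flat on the mat; z is its own axis
- thin_a_center (a point): centre (half-way up) of a thin lens-blank pot: closed flat round white plastic pot, 60 mm diameter, 16 mm high, about 70 g, starts lying flat on the mat; z is its own axis
- thin_b_center (a point): centre (half-way up) of a thin lens-blank pot: closed flat round white plastic pot, 60 mm diameter, 16 mm high, about 70 g, starts lying flat on the mat; z is its own axis
- mat: square black rubber mat fixed on the table, 240 x 240 mm, 4 mm thick; origin at the centre of its underside, x and y along its sides. The four pots start on it in two rows of two along its sides, about 116 mm from centre to centre (each up to 8 mm off), so at least 40 mm free between neighbours
- drops: bystander: white dropper bottle, 40 mm diameter, 80 mm high; origin at the centre of its underside
- case: bystander: black spectacle case 60 x 160 x 40 mm; origin at the centre of its underside
- wipes: bystander: cardboard box of wipes 80 x 90 x 60 mm; origin at the centre of its underside
Things that resemble listed ones, but are neither listed nor needed, are in the scene too. Leave any yellow look-alike of the part that bears thick_a_center alone.

How it is judged:
At the end, for the whole second after the job is handed in: The highest pot in the tube has its top face 54 to 70 mm along the tube from tube_axis, none higher; each pot is in the tube (within 8 mm of its axis in x and y, square within 0.12 rad) or flat on the mat (centre within 130 mm of the mat's centre each way), slower than 0.02 m/s (((x of thick_a_center in the frame of tube_axis between -0.008 and 0.008 m and y of thick_a_center in the frame of tube_axis between -0.008 and 0.008 m and z of thick_a_center in the frame of tube_axis between 0 and 0.056 m and angle between the z axis of thick_a_center and the z axis of tube_axis, either way round below 0.12 rad) or (x of thick_a_center in the frame of mat between -0.13 and 0.13 m and y of thick_a_center in the frame of mat between -0.13 and 0.13 m and height (world z) of thick_a_center below 0.023 m and angle between thick_a_center's own z axis and vertical below 0.1 rad)) and ((x of thick_b_center in the frame of tube_axis between -0.008 and 0.008 m and y of thick_b_center in the frame of tube_axis between -0.008 and 0.008 m and z of thick_b_center in the frame of tube_axis between 0 and 0.056 m and angle between the z axis of thick_b_center and the z axis of tube_axis, either way round below 0.12 rad) or (x of thick_b_center in the frame of mat between -0.13 and 0.13 m and y of thick_b_center in the frame of mat between -0.13 and 0.13 m and height (world z) of thick_b_center below 0.023 m and angle between thick_b_center's own z axis and vertical below 0.1 rad)) and ((x of thin_a_center in the frame of tube_axis between -0.008 and 0.008 m and y of thin_a_center in the frame of tube_axis between -0.008 and 0.008 m and z of thin_a_center in the frame of tube_axis between 0 and 0.062 m and angle between the z axis of thin_a_center and the z axis of tube_axis, either way round below 0.12 rad) or (x of thin_a_center in the frame of mat between -0.13 and 0.13 m and y of thin_a_center in the frame of mat between -0.13 and 0.13 m and height (world z) of thin_a_center below 0.017 m and angle between thin_a_center's own z axis and vertical below 0.1 rad)) and ((x of thin_b_center in the frame of tube_axis between -0.008 and 0.008 m and y of thin_b_center in the frame of tube_axis between -0.008 and 0.008 m and z of thin_b_center in the frame of tube_axis between 0 and 0.062 m and angle between the z axis of thin_b_center and the z axis of tube_axis, either way round below 0.12 rad) or (x of thin_b_center in the frame of mat between -0.13 and 0.13 m and y of thin_b_center in the frame of mat between -0.13 and 0.13 m and height (world z) of thin_b_center below 0.017 m and angle between thin_b_center's own z axis and vertical below 0.1 rad)) and (((x of thick_a_center in the frame of tube_axis between -0.008 and 0.008 m and y of thick_a_center in the frame of tube_axis between -0.008 and 0.008 m and z of thick_a_center in the frame of tube_axis between 0 and 0.056 m and angle between the z axis of thick_a_center and the z axis of tube_axis, either way round below 0.12 rad) and z of thick_a_center in the frame of tube_axis above 0.04 m) or ((x of thick_b_center in the frame of tube_axis between -0.008 and 0.008 m and y of thick_b_center in the frame of tube_axis between -0.008 and 0.008 m and z of thick_b_center in the frame of tube_axis between 0 and 0.056 m and angle between the z axis of thick_b_center and the z axis of tube_axis, either way round below 0.12 rad) and z of thick_b_center in the frame of tube_axis above 0.04 m) or ((x of thin_a_center in the frame of tube_axis between -0.008 and 0.008 m and y of thin_a_center in the frame of tube_axis between -0.008 and 0.008 m and z of thin_a_center in the frame of tube_axis between 0 and 0.062 m and angle between the z axis of thin_a_center and the z axis of tube_axis, either way round below 0.12 rad) and z of thin_a_center in the frame of tube_axis above 0.046 m) or ((x of thin_b_center in the frame of tube_axis between -0.008 and 0.008 m and y of thin_b_center in the frame of tube_axis between -0.008 and 0.008 m and z of thin_b_center in the frame of tube_axis between 0 and 0.062 m and angle between the z axis of thin_b_center and the z axis of tube_axis, either way round below 0.12 rad) and z of thin_b_center in the frame of tube_axis above 0.046 m)) and linear speed of each of thick_a, thick_b, thin_a, thin_b below 0.02 m/s); the robot touches nothing.
It fails at once if the dropper bottle is shifted by more than 30 mm or tipped (distance of drops from where it was at the start of the episode above 0.03 m or angle between drops's own z axis and vertical above 0.3 rad).
It fails at once if the spectacle case is shifted by more than 30 mm or tipped (distance of case from where it was at the start of the episode above 0.03 m or angle between case's own z axis and vertical above 0.3 rad).
It fails at once if the box of wipes is shifted by more than 30 mm or tipped (distance of wipes from where it was at the start of the episode above 0.03 m or angle between wipes's own z axis and vertical above 0.3 rad).
It fails at once if the tube's floor is shifted by more than 4 mm (distance of floor_top from where it was at the start of the episode above 0.004 m).
It also fails if it takes over 64 s, if anything falls off the work surface, if the arm or the gripper's body presses on something with over 40 N, if the wrist force passes 120 N, or if a joint passes its speed limit or range.

## Working session

There is one attempt and no reset: what is moved stays moved. The work goes in short steps, Python scripts to look and compute and a shell command to move; the robot and the scene stay as the last step left them, time stands still between calls to the robot, and variables do not carry over. Pictures are saved under pics/ and viewed, about 8 in all and at most 12, crops included, and the job is handed in when it is done.

```bash
mkdir -p pics; ls
cat > h.py <<'E'
import numpy as np, cv2
from scipy.spatial.transform import Rotation as R
from station import ctrl
def K(p):
    f=240/np.tan(np.radians(p['vertical_fov'])/2); return np.array([[f,0,p['cx']],[0,f,p['cy']],[0,0,1]])
def cam2world(name,p,o=None):
    if 'mount' in p:
        o=o or ctrl.get_obs(); T=np.eye(4); T[:3,:3]=R.from_euler('xyz',o['eef_rot']).as_matrix(); T[:3,3]=o['ee_pos']
        return T@np.array(p['mount'])
    return np.linalg.inv(np.array(p['camera_from_world']))
def cloud(name,d,p,o=None):
    v,u=np.mgrid[0:480,0:640]
    pts=np.stack([u,v],-1).reshape(-1,1,2).astype(np.float64)
    n=cv2.undistortPoints(pts,K(p),np.array(p['distortion'],float)).reshape(480,640,2)
    c=np.dstack([n*d[...,None],d,np.ones_like(d)])
    w=(c@cam2world(name,p,o).T)[...,:3]; w[d==0]=np.nan
    return w
def grab(name,tag):
    o=ctrl.get_obs(); im,d=ctrl.camera(name); p=ctrl.camera_params(name)
    cv2.imwrite(f'pics/{tag}.png',im[...,::-1]); w=cloud(name,d,p,o); np.savez(f'{tag}.npz',im=im,w=w,d=d)
    return im,d,p,w
E
python3 - <<'E'
from h import *
print(ctrl.get_obs())
L=['tube_axis','tube_mouth','band_middle','floor_top','thick_a_center','thin_a_center','mat','magazine','drops','case','wipes']
for n in ['top','scene']:
    im,d,p,w=grab(n,n+'0')
    print(n,cam2world(n,p)[:3,3].round(3))
    for l in L:
        for r in ctrl.place_of(n,l)[:5]:
            c=r['centre']; u,v=int(round(c[0])),int(round(c[1]))
            print(l,np.round(c,0),round(r['score'],2),w[min(v,479),min(u,639)].round(3) )
a=cv2.imread('pics/top0.png');b=cv2.imread('pics/scene0.png')
E
```

```text
pics
{'time_s': 0.0, 'qpos': array([-1.29757501e+00,  3.00485242e-01,  1.52156021e+00,  8.51065731e-06,
        1.32069396e+00, -6.66063126e-02]), 'joint_vel': array([-1.07580184e-04,  2.63982755e-05,  1.11903378e-03,  2.68527833e-03,
       -8.08114136e-04,  1.59781489e-03]), 'tau': array([ 2.55375220e-03, -5.31804514e+01, -3.52740777e+01,  7.09030917e-02,
        2.43934459e-02, -1.06055393e-04]), 'ee_pos': array([ 0.18325621, -0.51830406,  0.2048874 ]), 'eef_rot': array([-3.14150810e+00,  1.14366494e-03, -1.23097076e+00]), 'force': array([0.45304744, 0.01667037, 0.90786318]), 'moment': array([ 0.00305982, -0.02807069, -0.00930921]), 'grip_width': 0.09390098988400473}
top [0.477 0.021 1.078]
tube_axis [427. 231.] 0.96 [ 0.568 -0.218  0.152]
tube_mouth [437. 247.] 0.9 [ 0.542 -0.26   0.077]
band_middle [434. 245.] 0.65 [ 0.546 -0.252  0.081]
floor_top [430. 238.] 0.58 [ 0.559 -0.241  0.09 ]
thick_a_center [202. 272.] 0.86 [0.478 0.247 0.028]
thick_a_center [205. 338.] 0.76 [0.334 0.235 0.027]
thick_a_center [419. 245.] 0.31 [ 0.546 -0.225  0.057]
thin_a_center [236. 212.] 0.73 [0.61
[... 294 characters left out ...]
s [298. 150.] 0.56 [0.748 0.042 0.059]
scene [ 1.096 -0.181  1.013]
tube_axis [202. 283.] 0.7 [ 0.597 -0.227  0.119]
tube_mouth [182. 256.] 0.66 [ 0.517 -0.25   0.109]
band_middle [185. 260.] 0.92 [ 0.525 -0.247  0.104]
band_middle [362. 334.] 0.36 [0.787 0.029 0.062]
thick_a_center [390. 192.] 0.88 [0.478 0.243 0.029]
thick_a_center [361. 154.] 0.77 [0.342 0.23  0.024]
thick_a_center [394. 222.] 0.19 [0.543 0.226 0.001]
thin_a_center [385. 250.] 0.57 [0.611 0.168 0.017]
mat [392. 225.] 0.89 [0.548 0.218 0.   ]
magazine [199. 294.] 0.66 [ 0.609 -0.24   0.103]
drops [306. 323.] 0.72 [ 0.72  -0.061  0.048]
drops [277. 199.] 0.41 [ 0.406 -0.013  0.039]
wipes [360. 335.] 0.87 [0.786 0.026 0.06 ]
```

View pics/top0.png

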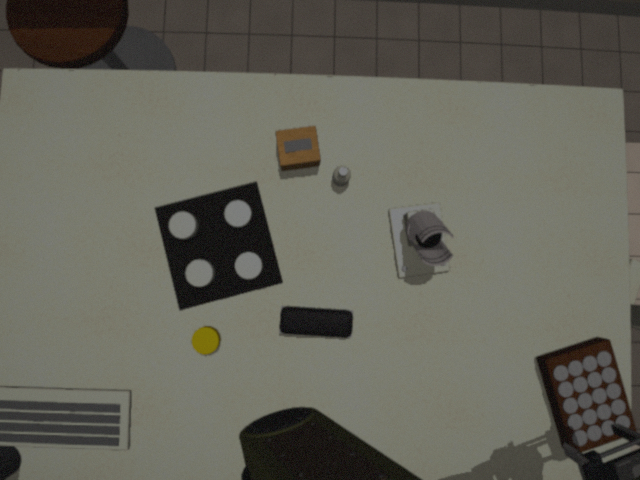

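View pics/scene0.png

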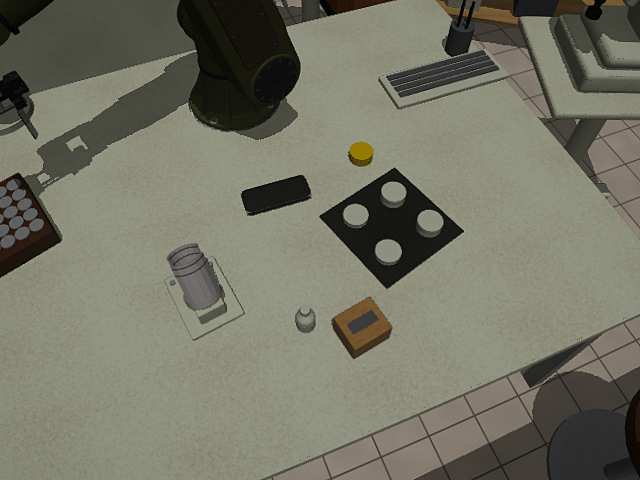

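Top view: the four pots are on the mat at px (182,225), (238,213), (199,272), (249,265). The yellow look-alike is at (205,340), and the tube at about (427,235) leans toward the robot. I'll measure from depth next.

Run:
```python
from h import *
from scipy.optimize import least_squares
T=np.load('top0.npz');S=np.load('scene0.npz')
for t,D in(('top',T),('sc',S)):
    w=D['w'];im=D['im'].astype(int)
    m=(im.min(2)>100)&(w[...,2]>.008)&(w[...,2]<.06)&(w[...,1]>.08)&(w[...,0]>.38)&(w[...,0]<.7)&(w[...,1]<.38)
    n,lab,st,c=cv2.connectedComponentsWithStats(m.astype(np.uint8))
    for i in range(1,n):
        if st[i,4]<100: continue
        q=w[lab==i]; zt=np.median(q[:,2]); q2=q[abs(q[:,2]-zt)<.005]
        (x,y),r=cv2.minEnclosingCircle(q2[:,:2].astype(np.float32)*1000)
        print(t,st[i],np.round([x,y,r]),q2.mean(0).round(4),'top z',zt.round(4))
    k=(im.max(2)<45)&(w[...,2]<.012)&(w[...,1]>.05)&(w[...,0]>.35)
    if t=='top':
        b=cv2.minAreaRect(w[k&(w[...,1]>.08)][:,:2].astype(np.float32));print('mat',b)
P=[]
for D in(T,S):
    w=D['w'];P.append(w[(w[...,0]>.42)&(w[...,0]<.72)&(w[...,1]<-.1)&(w[...,1]>-.36)&(w[...,2]>.06)&(w[...,2]<.25)])
for t,p in(('top',P[0]),('sc',P[1]),('both',np.vstack(P))):
    print(t,len(p),p.min(0).round(3),p.max(0).round(3))
    def f(v):
        az=v[2]; a=np.array([.5*np.cos(az),.5*np.sin(az),np.sqrt(.75)])
        d=p-np.array([v[0],v[1],.08]); s=d@a; r=np.linalg.norm(d-s[:,None]*a,axis=1)
        e=np.minimum(abs(r-.039),abs(r-.035)); return np.where((s>-.07)&(s<.08),e,.02)
    for az0 in(np.pi,-2.6,2.6):
        s=least_squares(f,[.58,-.225,az0],loss='soft_l1',f_scale=.003,diff_step=1e-4);print(s.x.round(4),round(s.cost,6))
w=T['w'];m=(w[...,2]>.006)&(w[...,2]<.022)&(w[...,1]<-.1)&(w[...,1]>-.36)&(w[...,0]>.45)&(w[...,0]<.72)
print('plate',cv2.minAreaRect(w[m][:,:2].astype(np.float32)))
```

```text
top [225 201  26  25 513] [611. 175.  29.] [0.6113 0.1751 0.0189] top z 0.019
top [169 212  26  26 516] [581. 295.  29.] [0.581  0.2946 0.0308] top z 0.0308
top [235 253  26  25 523] [496. 148.  29.] [0.4955 0.1477 0.0189] top z 0.0189
top [186 260  26  26 530] [477. 254.  29.] [0.4763 0.2534 0.0307] top z 0.0307
mat ((1.0482388734817505, 0.6259927749633789), (1.6054753065109253, 0.39523711800575256), 42.3814811706543)
sc [382 182  24  20 385] [480. 250.  30.] [0.4805 0.2511 0.0307] top z 0.0308
sc [343 204  26  21 412] [499. 145.  30.] [0.4998 0.1453 0.0186] top z 0.0186
sc [418 210  25  22 422] [585. 293.  30.] [0.5851 0.2921 0.0308] top z 0.0308
sc [375 240  27  22 467] [615. 172.  30.] [0.6155 0.1729 0.0188] top z 0.0188
top 1738 [ 0.502 -0.274  0.06 ] [ 0.623 -0.195  0.166]
[ 0.5777 -0.236   3.2489] 0.009536
[ 0.5775 -0.2368 -3.0796] 0.009656
[ 0.5776 -0.2356  3.2692] 0.009499
sc 2221 [ 0.504 -0.279  0.06 ] [ 0.629 -0.198  0.168]
[ 0.5763 -0.2388  3.2588] 0.001464
[ 0.5763 -0.2388 -3.0244] 0.001464
[ 0.5771 -0.2349  3.3284] 0.001542
both 3959 [ 0.502 -0.279  0.06 ] [ 0.629 -0.195  0.168]
[ 0.5775 -0.2352  3.2915] 0.011126
[ 0.5775 -0.2352 -2.9917] 0.011126
[ 0.5771 -0.2381  3.2484] 0.011224
plate ((0.5631633400917053, -0.23741525411605835), (0.1606263667345047, 0.12166693061590195), 8.85278034210205)
```

Run:
```python
from h import *
T=np.load('top0.npz');w=T['w'].reshape(-1,3)
az=3.29;a=np.array([.5*np.cos(az),.5*np.sin(az),np.sqrt(.75)]);y=np.array([-np.sin(az-np.pi),np.cos(az-np.pi),0]);x=np.cross(y,a)
print('x,y,a',x.round(3),y.round(3),a.round(3))
d=w-np.array([.5765,-.236,.08]);c=np.c_[d@x,d@y,d@a];
k=(np.hypot(c[:,0],c[:,1])<.026)&(c[:,2]>-.03)&(c[:,2]<.08)
for r,i in zip(c[k],T['im'].reshape(-1,3)[k]): print((r*1000).round(),i,end='; ')
# tool rotations
for nm,M in(('+y',np.c_[y,np.cross(-a,y),-a]),('-y',np.c_[-y,np.cross(-a,-y),-a])): print(nm,R.from_matrix(M).as_euler('xyz').round(3))
print(ctrl.camera_params('wrist'))
w2=T['w'];im=T['im'].astype(int);k=(im.max(2)<45)&(w2[...,2]<.012)&(w2[...,1]>.07)&(w2[...,0]>.36)&(w2[...,0]<.7)&(w2[...,1]<.4)
print(cv2.minAreaRect(w2[k][:,:2].astype(np.float32)))
```

```text
x,y,a [0.857 0.128 0.5  ] [-0.148  0.989  0.   ] [-0.495 -0.074  0.866]
[ -1.  24. -11.] [71 69 67]; [ -4.  24. -13.] [67 64 62]; [ -5.  24. -10.] [72 64 65]; [ -6.  22. -11.] [68 66 66]; [ -8.  24. -12.] [67 62 61]; [ -9.  22. -12.] [66 62 62]; [ -0. -13.  17.] [70 66 67]; [  0. -15.  18.] [60 56 54]; [  1. -17.  20.] [54 50 53]; [ -1. -20.  17.] [40 41 40]; [  0. -21.  20.] [45 44 43]; [  1. -23.  21.] [48 44 44]; [-12.  21. -14.] [55 51 52]; [-0. -6. 20.] [70 66 63]; [-0. -8. 21.] [61 59 59]; [ -2. -11.  18.] [45 40 41]; [ -3. -13.  16.] [39 38 36]; [ -1. -14.  20.] [31 33 28]; [ -1. -16.  21.] [27 19 22]; [ -2. -19.  20.] [27 28 22]; [ -2. -21.  21.] [19 19 19]; [ -2. -22.  22.] [30 34 35]; [-14.  22. -12.] [50 48 49]; [-1. -1. 21.] [69 65 62]; [-4. -5. 17.] [55 53 52]; [-3. -6. 19.] [35 39 38]; [-3. -8. 20.] [31 29 26]; [ -3. -10.  20.] [22 22 16]; [ -5. -13.  17.] [10 16 10]; [ -4. -15.  19.] [10 17 14]; [ -5. -17.  17.] [10 16 10]; [ -4. -19.  20.] [10 10 10]; [ -4. -21.  20.] [18 13 20]; [ -6. -24.  18.] [24 29 26]; [-1. 26. 18.] [30 31 32]; [-0. 24. 21.] [45 41 41]; [-4.  0.
[... 3815 characters left out ...]
.  21.] [15 15 17]; +y [2.618 0.    1.719]
-y [-2.618 -0.    -1.422]
{'vertical_fov': 61.46745972775052, 'cx': 314.3639051650624, 'cy': 235.35299367277995, 'distortion': array([-0.07437137,  0.        ,  0.        ,  0.        ,  0.        ]), 'mount': array([[ 9.99999909e-01,  1.01312668e-04,  4.15081396e-04,
        -5.20081738e-04],
       [-2.12913941e-04,  9.60429139e-01,  2.78524369e-01,
        -8.25560067e-02],
       [-3.70438221e-04, -2.78524432e-01,  9.60429073e-01,
        -1.80237049e-01],
       [ 0.00000000e+00,  0.00000000e+00,  0.00000000e+00,
         1.00000000e+00]])}
((0.5399907231330872, 0.2188170999288559), (0.23592352867126465, 0.2363932877779007), 16.088151931762695)
```

Floor height is about 19 mm, so thick + thin (44 mm) puts the top near 63 mm. I need one thick pot at about (.478,.252) and one thin pot at about (.498,.147).

```bash
cat >> h.py <<'E'
def rel(pos,rpy):
    "shift (cm) in tool axes and rotvec from the present measured pose to the target"
    o=ctrl.get_obs(); A=R.from_euler('xyz',o['eef_rot'])
    print('t',round(o['time_s'],2),'pos',o['ee_pos'].round(4),'rpy',o['eef_rot'].round(3),'w',round(o['grip_width'],4),'F',o['force'].round(1))
    print('shift cm',(A.inv().apply(np.array(pos)-o['ee_pos'])*100).round(2),'turn',(A.inv()*R.from_euler('xyz',rpy)).as_rotvec().round(3))
def pots(tag):
    im,d,p,w=grab('wrist',tag); i=im.astype(int)
    m=(i.min(2)>90)&(w[...,2]>.011)&(w[...,2]<.045)&(w[...,1]>.08)&(w[...,0]>.38)&(w[...,0]<.7)&(w[...,1]<.38)
    n,lab,st,c=cv2.connectedComponentsWithStats(m.astype(np.uint8))
    for k in range(1,n):
        if st[k,4]<800: continue
        q=w[lab==k]; zt=np.median(q[:,2]); q2=q[abs(q[:,2]-zt)<.004]
        (x,y),r=cv2.minEnclosingCircle(q2[:,:2].astype(np.float32)*1000)
        print(st[k],'circle',np.round([x,y,r],1),'top z',zt.round(4))
E
python3 -m inch '[0,0,0,0,0,0.0955,1, 0,0,0,0,0,0.0955,1, -4.79,-2.7,0.23,0,0,0,1, -4.79,-2.7,0.23,0,0,0,1, -4.79,-2.7,0.23,0,0,0,1, -4.79,-2.7,0.23,0,0,0,1, -4.79,-2.7,0.23,0,0,0,1, -4.79,-2.7,0.23,0,0,0,1, -4.79,-2.7,0.23,0,0,0,1, -4.79,-2.7,0.23,0,0,0,1, -4.79,-2.7,0.23,0,0,0,1, -4.79,-2.7,0.23,0,0,0,1, -4.79,-2.7,0.23,0,0,0,1, -4.79,-2.7,0.23,0,0,0,1, -4.79,-2.7,0.23,0,0,0,1, -4.79,-2.7,0.23,0,0,0,1, -4.79,-2.7,0.23,0,0,0,1, 0,0,0,0,0,0,1, 0,0,0,0,0,0,1]'
python3 - <<'E'
from h import *
rel([.478,.252,.006],[-np.pi,0,-1.422]); pots('w1')
E
```

```text
time_s: 3.58
ee_pos: [0.477, 0.2516, 0.1707]
eef_rot: [3.141, -0.0, -1.422]
force: [0.1, 0.3, 0.4]
grip_width: 0.094
t 3.58 pos [0.477  0.2516 0.1707] rpy [ 3.141 -0.    -1.422] w 0.094 F [0.1 0.3 0.4]
shift cm [-0.03 -0.11 16.47] turn [ 0.001 -0.     0.   ]
[ 400   25   76   80 4768] circle [613.4 176.1  30. ] top z 0.021
[ 239   37   80   83 5134] circle [583.4 295.6  29.9] top z 0.033
[ 404  178   70   71 3812] circle [497.6 148.4  30.2] top z 0.021
[ 276  182   73   74 4223] circle [478.5 254.   29.9] top z 0.033
```

View pics/w1.png

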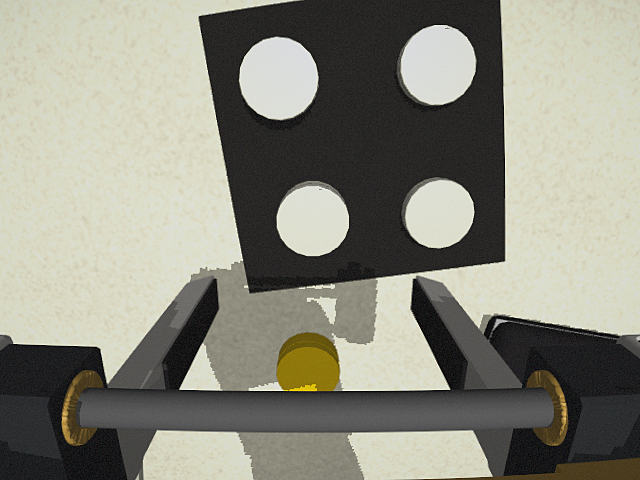

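Wrist view: the target thick pot is at px (313,219) and the thin one at (439,213). The yellow one at (308,362) is clear of the grasp.

```bash
python3 -m inch '[-0.2,-0.2,4,0,0,0,1, 0,0,4,0,0,0,1, 0,0,4,0,0,0,1, 0,0,2.5,0,0,0,1, 0,0,1.9,0,0,0,1, 0,0,0,0,0,0,1, 0,0,0,0,0,0,0, 0,0,0,0,0,0,0, 0,0,0,0,0,0,0, 0,0,0,0,0,0,0, 0,0,0,0,0,0,0, 0,0,0,0,0,0,0]' 25
python3 - <<'E'
from h import *
rel([.54,-.24,.3],[-2.618,0,-1.422])
E
```

```text
time_s: 5.12
ee_pos: [0.4791, 0.2544, 0.0073]
eef_rot: [-3.141, 0.0, -1.422]
force: [-2.0, -1.6, 6.2]
grip_width: 0.0596
t 5.12 pos [0.4791 0.2544 0.0073] rpy [-3.141  0.    -1.422] w 0.0596 F [-2.  -1.6  6.2]
shift cm [ 49.79   1.3  -29.27] turn [0.523 0.    0.   ]
```

```bash
python3 -m inch '[0,0,-3,0,0,0,0, 0,0,-5.5,0,0,0,0, 0,0,-5.5,0,0,0,0, 0,0,-5.5,0,0,0,0, 5.55,0.68,-0.28,0,0,0,0, 5.55,0.68,-0.28,0,0,0,0, 5.55,0.68,-0.28,0,0,0,0, 5.55,0.68,-0.28,0,0,0,0, 5.55,0.68,-0.28,0,0,0,0, 5.55,0.68,-0.28,0,0,0,0, 5.55,0.68,-0.28,0,0,0,0, 5.55,0.68,-0.28,0,0,0,0, 5.55,0.68,-0.28,0,0,0,0, 0,0,0,0.131,0,0,0, 0,0,0,0.131,0,0,0, 0,0,0,0.131,0,0,0, 0,0,0,0.131,0,0,0, 0,0,0,0,0,0,0, 0,0,0,0,0,0,0]'
python3 - <<'E'
from h import *
rel([.4924,-.2486,.2272],[-2.618,0,-1.422])
grab('wrist','w2')
E
```

```text
time_s: 7.5
ee_pos: [0.4927, -0.2488, 0.2274]
eef_rot: [-2.62, -0.0, -1.422]
force: [1.0, -0.6, -1.6]
grip_width: 0.0595
t 7.5 pos [ 0.4927 -0.2488  0.2274] rpy [-2.62  -0.    -1.422] w 0.0595 F [ 1.  -0.6 -1.6]
shift cm [-0.03  0.03  0.  ] turn [ 0.002 -0.     0.   ]
```

View pics/w2.png

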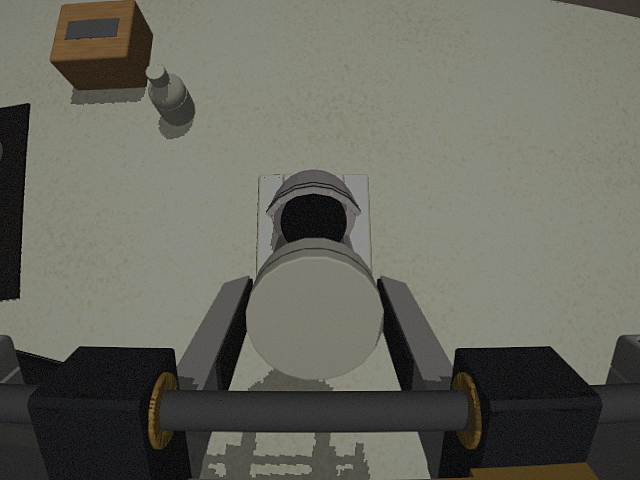

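Wrist view: the held pot at (315,315) lines up with the tube mouth and floor disc at (314,220). I'll refine the tube fit and floor height from this frame.

Run:
```python
from h import *
from scipy.optimize import least_squares
D=np.load('w2.npz');w=D['w'];im=D['im'].astype(int)
reg=np.zeros((480,640),bool);reg[165:236,255:375]=True
q=w[reg&(w[...,2]>.05)]
def fr(v):
    a=np.array([.5*np.cos(v[2]),.5*np.sin(v[2]),np.sqrt(.75)]);y=np.array([-np.sin(v[2]-np.pi),np.cos(v[2]-np.pi),0]);return np.array([np.cross(y,a),y,a])
def loc(v,p): return (p-np.array([v[0],v[1],.08]))@fr(v).T
def f(v):
    c=loc(v,q);r=np.hypot(c[:,0],c[:,1]);return np.where((c[:,2]>-.01)&(c[:,2]<.08)&(r>.03),np.minimum(abs(r-.035),abs(r-.039)),.008)
for g in([.5765,-.236,3.29],[.574,-.239,3.29]):
    s=least_squares(f,g,loss='soft_l1',f_scale=.002,diff_step=3e-4);print(s.x.round(4),s.cost,len(q))
v=s.x
for v in (s.x,[.5765,-.236,3.29]):
    k=reg&(im.max(2)<35);c=loc(v,w[k]);c=c[np.hypot(c[:,0],c[:,1])<.024];print('floor',len(c),np.nanmedian(c,0).round(4),c[:,2].std())
    c=loc(v,q);c=c[(np.hypot(c[:,0],c[:,1])>.03)&(c[:,2]>0)&(c[:,0]<.045)]; print('ymin/max,zmax',np.percentile(c[:,1],[1,99]).round(4),np.percentile(c[:,2],99).round(4),'xmax',np.percentile(c[:,0],99))
m=(w[...,2]>.008)&(w[...,2]<.022)&reg; m[165:300,250:380]|=(w[165:300,250:380,2]>.008)&(w[165:300,250:380,2]<.022)
print('plate',cv2.minAreaRect(w[m][:,:2].astype(np.float32)))
```

```text
[ 0.5769 -0.2359  3.2988] 0.03758668552294012 4913
[ 0.5785 -0.2377  3.2935] 0.036389305883638194 4913
floor 2047 [0.0026 0.0002 0.0214] 0.0007296320791890742
ymin/max,zmax [-0.0285  0.0351] 0.08 xmax 0.0368110292418404
floor 2037 [ 0.0036 -0.0002  0.0206] 0.0007309934350608844
ymin/max,zmax [-0.0305  0.0331] 0.0792 xmax 0.03826399338936242
plate ((0.5873292684555054, -0.2330390363931656), (0.11055411398410797, 0.12075986713171005), 9.272045135498047)
```

```bash
python3 -m inch '[0,-0.1,3,0,0,0,0, 0,0,3,0,0,0,0, 0,0,2,0,0,0,0, 0,0,2,0,0,0,0, 0,0,1.5,0,0,0,0, 0,0,1.5,0,0,0,0, 0,0,0,0,0,0,0]'; python3 -m inch '[0,0,0.6,0,0,0,0, 0,0,0.4,0,0,0,0, 0,0,0,0,0,0,0]'
```

```text
time_s: 8.43
ee_pos: [0.5578, -0.2385, 0.1141]
eef_rot: [-2.619, 0.001, -1.421]
force: [-0.1, 0.2, -0.6]
grip_width: 0.0594
time_s: 8.8
ee_pos: [0.5626, -0.2382, 0.1063]
eef_rot: [-2.618, 0.0, -1.422]
force: [-0.7, 0.1, -0.7]
grip_width: 0.06
```

```bash
python3 -m inch '[0,0,0.3,0,0,0,0, 0,0,0,0,0,0,0]';  python3 -m inch '[0,0,0.2,0,0,0,0, 0,0,0,0,0,0,0]'
```

```text
time_s: 9.05
ee_pos: [0.5641, -0.238, 0.1037]
eef_rot: [-2.618, 0.0, -1.422]
force: [0.0, -0.8, -0.4]
grip_width: 0.0596
time_s: 9.3
ee_pos: [0.5651, -0.2378, 0.102]
eef_rot: [-2.618, 0.0, -1.422]
force: [-0.2, -0.9, -1.0]
grip_width: 0.0598
```

```bash
python3 -m inch '[0,0,0.2,0,0,0,0, 0,0,0,0,0,0,0]'; python3 -m inch '[0,0,0,0,0,0,0.85, 0,0,0,0,0,0,0.85, 0,0,0,0,0,0,0.85]';  python3 -m inch '[0,0,-2,0,0,0,0.85, 0,0,-4,0,0,0,0.85, 0,0,-5,0,0,0,0.85, 0,0,-3,0,0,0,1, 0,0,0,0,0,0,1]'
python3 - <<'E'
from h import *
grab('wrist','w3')
rel([.498,.148,.2],[-np.pi,0,-1.422])
E
```

```text
time_s: 9.55
ee_pos: [0.5661, -0.2378, 0.1008]
eef_rot: [-2.617, -0.0, -1.422]
force: [-6.7, 0.6, 6.2]
grip_width: 0.0597
time_s: 9.93
ee_pos: [0.5662, -0.2377, 0.1003]
eef_rot: [-2.618, 0.0, -1.422]
force: [-0.7, 0.5, -1.3]
grip_width: 0.08
time_s: 10.55
ee_pos: [0.4969, -0.2488, 0.2236]
eef_rot: [-2.615, -0.003, -1.423]
force: [-0.2, -0.4, -0.6]
grip_width: 0.0935
t 10.6 pos [ 0.4969 -0.2483  0.2219] rpy [-2.617e+00 -1.000e-03 -1.423e+00] w 0.094 F [0.2 0.3 0.3]
shift cm [-39.18  -4.08   4.84] turn [-0.525 -0.001 -0.   ]
```

View pics/w3.png

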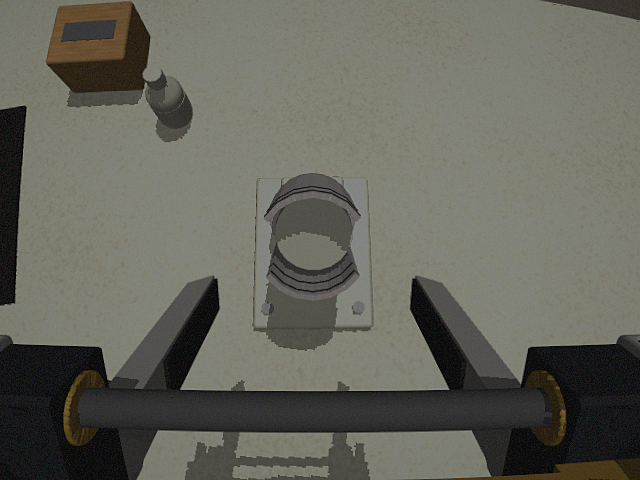

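Wrist view: the thick pot lies in the tube at px (313,235). I'll check its tilt and height in depth and move over to the thin pot.

```bash
python3 - <<'E'
from h import *
D=np.load('w3.npz');w=D['w'];q=w[215:262,288:340].reshape(-1,3);q=q[~np.isnan(q[:,0])]
c=q.mean(0);n=np.linalg.svd(q-c)[2][2];n*=np.sign(n[2]);a=np.array([-.4945,-.0748,.866])
print('tilt',np.degrees(np.arccos(n@a)).round(2),'top s',((c-[.5775,-.236,.08])@a).round(4),'rms',((q-c)@n).std())
E
python3 -m inch '[0,0,0,-0.131,0,0,1, 0,0,0,-0.131,0,0,1, 0,0,0,-0.131,0,0,1, 0,0,0,-0.131,0,0,1, -4.9,-0.75,0.65,0,0,0,1, -4.9,-0.75,0.65,0,0,0,1, -4.9,-0.75,0.65,0,0,0,1, -4.9,-0.75,0.65,0,0,0,1, -4.9,-0.75,0.65,0,0,0,1, -4.9,-0.75,0.65,0,0,0,1, -4.9,-0.75,0.65,0,0,0,1, -4.9,-0.75,0.65,0,0,0,1, 0,0,0,0,0,0,1, 0,0,0,0,0,0,1]'
python3 - <<'E'
from h import *
rel([.498,.1484,.006],[-np.pi,0,-1.422]); pots('w4')
E
```

```text
tilt nan top s 0.049 rms 0.0009476336382891257
time_s: 12.35
ee_pos: [0.4978, 0.1485, 0.1684]
eef_rot: [3.14, -0.0, -1.421]
force: [-0.1, 0.1, 0.2]
grip_width: 0.0937
t 12.35 pos [0.4978 0.1485 0.1684] rpy [ 3.14  -0.    -1.421] w 0.0937 F [-0.1  0.1  0.2]
shift cm [ 1.000e-02 -5.000e-02  1.624e+01] turn [ 0.002 -0.     0.001]
[ 265   30   77   81 4914] circle [613.5 175.7  29.9] top z 0.021
[ 102   46   84   82 5077] circle [583.6 295.3  30.3] top z 0.0329
[ 280  184   72   71 3897] circle [497.4 148.4  30.1] top z 0.021<stdin>:4: RuntimeWarning: invalid value encountered in arccos
```

The thick pot is square to the tube (tilt ≈ 0) with its top at 49 mm, so a thin pot on it gives about 65 mm. Picking up the thin pot.

```bash
python3 -m inch '[0,0,4,0,0,0,1, 0,0,4,0,0,0,1, 0,0,4,0,0,0,1, 0,0,2.4,0,0,0,1, 0,0,1.8,0,0,0,1, 0,0,0,0,0,0,1, 0,0,0,0,0,0,0, 0,0,0,0,0,0,0, 0,0,0,0,0,0,0, 0,0,0,0,0,0,0, 0,0,0,0,0,0,0, 0,0,0,0,0,0,0]' 25; python3 -m inch '[0,0,-3,0,0,0,0, 0,0,-5.5,0,0,0,0, 0,0,-5.5,0,0,0,0, 0,0,-5.5,0,0,0,0, 0,0,0,0,0,0,0, 0,0,0,0,0,0,0]'
python3 - <<'E'
from h import *
rel([.4934,-.2486,.2272],[-np.pi,0,-1.422])
E
```

```text
time_s: 13.9
ee_pos: [0.4982, 0.1486, 0.0079]
eef_rot: [-3.141, 0.0, -1.422]
force: [-2.1, -0.8, 6.0]
grip_width: 0.0598
time_s: 14.65
ee_pos: [0.4976, 0.1484, 0.2014]
eef_rot: [3.14, -0.0, -1.422]
force: [0.4, 0.0, -0.4]
grip_width: 0.0596
t 14.65 pos [0.4976 0.1484 0.2014] rpy [ 3.14  -0.    -1.422] w 0.0596 F [ 0.4  0.  -0.4]
shift cm [39.2   6.3  -2.57] turn [ 0.002 -0.    -0.   ]
```

```bash
python3 -m inch '[5.6,0.9,-0.37,0,0,0,0, 5.6,0.9,-0.37,0,0,0,0, 5.6,0.9,-0.37,0,0,0,0, 5.6,0.9,-0.37,0,0,0,0, 5.6,0.9,-0.37,0,0,0,0, 5.6,0.9,-0.37,0,0,0,0, 5.6,0.9,-0.37,0,0,0,0, 0,0,0,0.131,0,0,0, 0,0,0,0.131,0,0,0, 0,0,0,0.131,0,0,0, 0,0,0,0.131,0,0,0, 0,0,0,0,0,0,0, 0,0,0,0,0,0,0]'
python3 - <<'E'
from h import *
rel(np.array([.5775,-.236,.08])+.07*np.array([-.4945,-.0748,.866]),[-2.618,0,-1.422])
grab('wrist','w5')
E
```

```text
time_s: 16.27
ee_pos: [0.4939, -0.2485, 0.2278]
eef_rot: [-2.621, 0.001, -1.422]
force: [-0.1, 0.8, -0.8]
grip_width: 0.0593
t 16.27 pos [ 0.4939 -0.2485  0.2278] rpy [-2.621e+00  1.000e-03 -1.422e+00] w 0.0593 F [-0.1  0.8 -0.8]
shift cm [1.000e-02 4.000e-02 1.003e+01] turn [ 0.003  0.001 -0.   ]
```

View pics/w5.png

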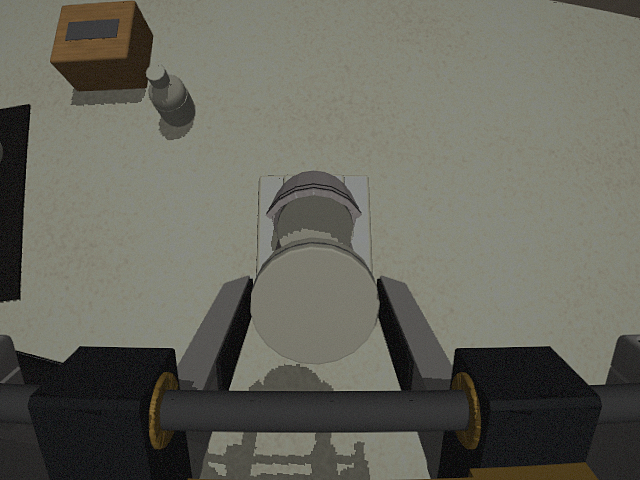

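The thin pot is held square at px (315,305) and lines up with the tube. I expect contact with TCP at s ≈ 53 mm and I'm at 170 mm, so I'll lower 100 mm, then creep.

```bash
python3 -m inch '[0,0,3,0,0,0,0, 0,0,2,0,0,0,0, 0,0,2,0,0,0,0, 0,0,1.5,0,0,0,0, 0,0,1.5,0,0,0,0, 0,0,0.8,0,0,0,0, 0,0,0,0,0,0,0]'; python3 -m inch '[0,0,0.4,0,0,0,0, 0,0,0,0,0,0,0]'; python3 -m inch '[0,0,0.2,0,0,0,0, 0,0,0,0,0,0,0]'
```

```text
time_s: 17.2
ee_pos: [0.5474, -0.2404, 0.1346]
eef_rot: [-2.618, 0.0, -1.422]
force: [-0.1, -0.0, -1.5]
grip_width: 0.0591
time_s: 17.45
ee_pos: [0.5493, -0.2403, 0.1317]
eef_rot: [-2.617, -0.0, -1.422]
force: [0.3, 0.2, -0.8]
grip_width: 0.059
time_s: 17.7
ee_pos: [0.5503, -0.2401, 0.1298]
eef_rot: [-2.618, 0.0, -1.422]
force: [-0.3, 0.8, -0.8]
grip_width: 0.0593
```

```bash
python3 -m inch '[0,0,0.3,0,0,0,0, 0,0,0,0,0,0,0]'; python3 -m inch '[0,0,0.2,0,0,0,0, 0,0,0,0,0,0,0]'
```

```text
time_s: 17.95
ee_pos: [0.5518, -0.2397, 0.1269]
eef_rot: [-2.618, 0.0, -1.422]
force: [-0.4, -0.5, -0.7]
grip_width: 0.0591
time_s: 18.2
ee_pos: [0.5526, -0.2398, 0.1261]
eef_rot: [-2.617, -0.0, -1.422]
force: [-8.4, 0.5, 7.3]
grip_width: 0.0595
```

Contact, at the expected height. Release and retract.

```bash
python3 -m inch '[0,0,0,0,0,0,0.85, 0,0,0,0,0,0,0.85, 0,0,0,0,0,0,0.85]';  python3 -m inch '[0,0,-2,0,0,0,0.85, 0,0,-4,0,0,0,0.85, 0,0,-4,0,0,0,0.85, 0,0,-3,0,0,0,1, 0,0,0,0,0,0,1, 0,0,0,0,0,0,1]'
python3 - <<'E'
from h import *
grab('wrist','w6');w=np.load('w6.npz')['w'];im=np.load('w6.npz')['im'].astype(int)
a=np.array([-.4945,-.0748,.866]);y=np.array([-.15,.989,0]);x=np.cross(y,a)
d=w-[.5775,-.236,.08];c=np.stack([d@x,d@y,d@a],-1)
k=(np.hypot(c[...,0],c[...,1])<.025)&(c[...,2]>.03)&(c[...,2]<.09);q=w[k];cc=q.mean(0);n=np.linalg.svd(q-cc)[2][2];n*=np.sign(n[2])
print(k.sum(),'tilt',np.degrees(np.arccos(min(1,n@a))),'top s',np.median(c[k][:,2]),c[k][:,2].std())
k=(np.hypot(c[...,0],c[...,1])<.034)&(abs(c[...,2]-np.median(c[k][:,2]))<.004);print('circle',cv2.minEnclosingCircle((c[k][:,:2]*1000).astype(np.float32)))
rel([.49,-.25,.25],[-2.618,0,-1.422])
im,d,p,w=grab('scene','s2')
b=cv2.resize(cv2.imread('pics/s2.png')[220:340,140:270],None,fx=5,fy=5,interpolation=cv2.INTER_CUBIC)[:600]
b2=cv2.resize(cv2.imread('pics/w6.png')[160:310,240:390],None,fx=3,fy=3,interpolation=cv2.INTER_CUBIC)
cv2.imwrite('pics/w6c.png',b2)
E
```

```text
time_s: 18.58
ee_pos: [0.5528, -0.2397, 0.1254]
eef_rot: [-2.618, 0.0, -1.422]
force: [-0.4, 0.4, 1.1]
grip_width: 0.0798
time_s: 19.32
ee_pos: [0.4885, -0.2491, 0.237]
eef_rot: [-2.618, 0.001, -1.422]
force: [0.5, 0.0, -0.3]
grip_width: 0.094
3250 tilt 0.0 top s 0.0650552748307861 0.0006870639582567843
circle ((0.749419093132019, 0.5031982064247131), 29.924978256225586)
t 19.38 pos [ 0.4885 -0.249   0.2367] rpy [-2.619e+00  1.000e-03 -1.422e+00] w 0.094 F [ 0.1 -0.7 -0.6]
shift cm [ 0.12 -0.78 -1.09] turn [ 0.001  0.001 -0.   ]
```

View pics/w6c.png

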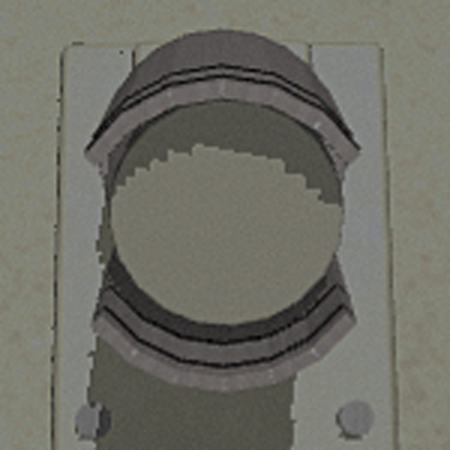

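View pics/s2.png

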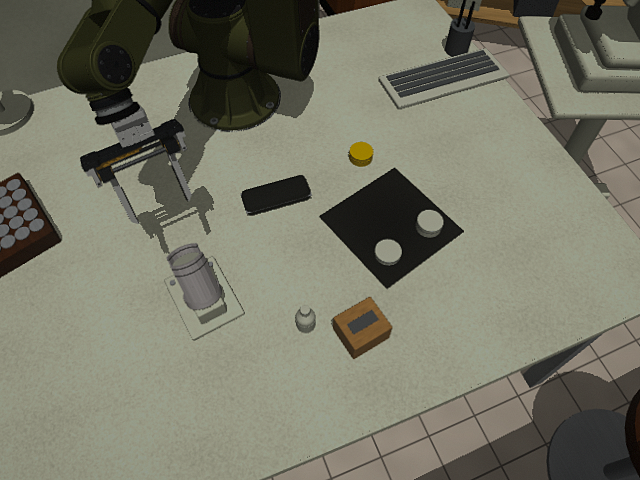

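The close-up shows the top pot's face between the lines. The scene view shows the two spare pots flat on the mat at (429,222) and (388,252), nothing else moved, and the gripper clear.

```bash
python3 -c "
from station import ctrl
print(ctrl.hand_in())"
```

```text
the job is handed in; nothing more can be done
None
```

I stacked one thick pot and one thin pot in the leaning tube and handed the job in at about 19.4 s; hand-in gives no verdict.

- **Floor height:** I measured the tube's floor at 19–21 mm (19 from the top camera, 20.5 from the wrist camera). Thick plus thin was the only combination I needed to consider for the band. Each pot met its support with about 9–11 N, so the floor should not have shifted.
- **Stack:** After release, the wrist depth showed the top face at about 65 mm (band 54–70). It was square to the tube and within about 1 mm of the axis.
- **Disagreement:** The wrist readings put the tube's mouth about 3 mm too far along the axis. The true top may therefore be nearer 62–63 mm, which is still inside the lines.
- **Everything else:** In the last scene picture, by eye, the other two pots lie flat on the mat. The bottle, case, wipes box and yellow pot look unmoved. The gripper is clear of everything, and no checks failed.

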